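# Trace a ground weld with a crack probe and hold it on the marked spot

### The arm

A 7-joint arm with a two-finger parallel gripper is mounted at the origin on the work surface. World frame = base frame: x ahead of the robot, y to its left, z up, the work surface at z = 0. Lengths are in mm, angles in rad, forces in N, time in s.
With the tool pointing down it reaches from about 400 to 875 mm from the base axis. Payload 4.4 kg.
Tool frame: the origin (TCP) lies midway between the tips of the shut fingers; the grasp point (between the pads) lies ctrl.grip_depth behind it (ctrl.grip_depth is the distance from the TCP to the grasp point, in mm); z points along the fingers, y is the line along which they close (so a half turn about z gives the same grasp; the last joint's range is limited). The gripper opens to 85 mm and grips with 20 to 120 N. Pads are 22 mm wide; open, the fingers measure 114 mm over their backs; the gripper's body (76 mm by 85 mm) begins 54 mm behind the grasp point. The pads swing forward as they close: fully open they stand 13 mm farther back than shut.
Start: joints at [-1.211, 0.628, 0.038, 1.517, -0.027, 0.996, -0.02], TCP at [268.46, 591.986, 201.713] pointing down, gripper open.
Joint ranges: [-3.06, 3.06], [-0.37, 2.12], [-1.25, 1.32], [0.18, 2.47], [-1.1, 4.24], [0.23, 1.98], [-2.94, 2.94]. Speed limits (rad/s): [2.57, 2.57, 3.14, 3.14, 3.14, 3.14, 3.14].

### API

Orientations are given as [roll, pitch, yaw] about the fixed x, y, z axes, in that order (R = Rz(yaw) Ry(pitch) Rx(roll)).
In Python, from cell import ctrl gives the robot as it stands.
- The arm moves only by the tool carry_out, never from a script. Its argument "deltas" is one flat list of numbers, 7 for each row, row after row: the turn, a rotation vector about the tool's x, y, z in degrees, then the shift along the tool's x, y, z in m, then the closure, from -1 (fully open) to 1 (shut). In form: [wx, wy, wz, dx, dy, dz, claw, wx, wy, wz, dx, dy, dz, claw, ...]. A call has 1 to 12 rows; each row shifts and turns the commanded pose from where the row before left it, along the tool's axes as they then stand; what a row does not reach is not made up. A row lasts 1/8 s, in which the tool goes at most 62.5 mm and 10.7 degrees, less where a joint would pass 70% of its speed; a pose out of reach is approached as far as the arm can. A call with a gripper value outside its range is refused whole. The fingers move at their own pace and stop on an object; the grip force is fixed at half the most. Time passes only in rows, so rows that do not move let the fingers close. It gives the time, the measured TCP pose, the force, the opening and the grip force at its end, in the units of the state.
- ctrl.read_state(): the state, without advancing time (a new reading comes with each control period).
- ctrl.get_image(name): name is "scene" or "top"; returns the picture (400x640x3 uint8, red, green, blue); there is no depth.
- ctrl.calibration(name): a dict with "mtx" (3x3 intrinsics, pixels), "R" (3x3) and "t" (3): a world point X has camera coordinates R X + t. Camera axes: x right, y down, z forward; pixel columns grow to the right and rows downward; lengths in mm; the calibration is good to about 2 mm. A picture is of the moment at which its call begins. calibration takes no time and is no camera call.
- ctrl.finish_job(): hands the job in; it is judged then, once.
The state is a dict: "clock": time; "qpos": joint angles; "qd": joint speeds; "tau": joint torques, N m; "eef_pos": TCP position; "tool_rot": TCP orientation; "force": force on the tool from outside, world axes, zero at the start; "torque": the same for the moment, N m; "width": finger opening in mm; "gripper_force": force on a finger pad.
Only numpy, scipy, OpenCV 4.12 (cv2) and the standard library are available. Lean on these libraries where they do the work, as an engineer would, in place of code of your own. Each camera call takes 0.05 s, during which the arm holds its last target. There are 200 camera calls.

### The job

Take the spring-tipped crack probe out of its wooden stand, set its tip on the weld of the sloping steel plate at the straight chalk bar, and draw it slowly along the weld (about 2 cm a second, never lifting or leaving the weld) to the chalk ring. Keep the probe square to the sloping plate with light pressure, the spring tip about half way in and never fully in. Finish there holding: end with the probe still gripped and its tip still pressing in the middle of the ring, and leave the other things on the bench where they are.

Things in the scene. Friction and masses are not known exactly. Their poses are not given: they have to be found in the camera images.
- probe: crack probe, loose, about 0.2 kg, pen-like, upright in the stand. Origin on its axis under its collar (36 mm dia, 6 thick, on the stand); z points up the tool, away from the tip. Above it a black 26 x 26 mm square handle (flats face x and y), z = 6 to 90 mm: grip near z = 50. Below it a 16 mm dia nose to z = -20 mm, then a brass spring tip (8 mm dia, round end) to z = -36 when free
- probe_tip (a point): the very end of the brass spring tip, 36 mm below the probe's origin along its axis when free; moves towards the origin as the tip is pressed in
- plunger (a joint): how far the spring tip is pressed in, m: 0 free, 0.012 fully in. It pushes back with 1 N at the start and 0.5 N more for each mm (4 N at half way, 0.006)
- stand: the wooden stand, a fixed block 75 x 75 mm and 50 mm high with an upright through hole, 20 mm in diameter, in its middle; origin at the centre of its underside. The probe's nose hangs in the hole and the collar rests on top; the probe's flats are parallel to the block's sides
- face: welded dark steel plate's top face, fixed, 150 (x) by 200 mm (y). Origin at its middle, 58 mm above the bench; z square out of the face, 15 degrees off vertical: it slopes down along -x, roughly to the robot. The weld is a light straight band 10 mm wide, ground flush, along y through the origin, level. Four clamps (x +-66, y +-70 mm) stand 16 mm high. Fixture base below: 170 x 210 mm
- bar_mark: the straight chalk bar, a white line 50 mm long and 5 mm wide drawn across the weld, where the trace starts. Origin on the weld line, on the face, at the bar's middle; 40 to 70 mm from the face's middle, towards either end, the ring being towards the other
- ring_mark: the chalk ring, a drawn white circle 30 mm outside and 22 mm inside diameter centred on the weld, where the trace ends. Origin at its centre on the face; its own axes stay level (take the attitude from the face)
- compound_tin: bystander: a steel tin, 66 mm in diameter and 75 mm high, loose; origin at the centre of its underside
- small_wheel: bystander: a small grinding wheel lying flat, 90 mm in diameter, 26 mm high, loose; origin at the centre of its underside
- dressing_block: bystander: a grey dressing block 120 x 35 x 30 mm, loose; origin at the centre of its underside
Things that resemble listed ones, but are neither listed nor needed, are in the scene too. What is shaped like the probe but red is not meant.

How it is judged (in metres and radians):
On the way, in this order (a step that is already met when the one before it is completed fails the run):
1. the probe's tip rests on the weld at the bar (within 10 mm), the probe square to the plate within 8.5 degrees (distance between probe_tip and bar_mark below 0.01 m and contact force between probe and face above 0.5 N and angle between the z axis of probe and the z axis of face, either way round below 0.15 rad and angle between probe's own z axis and vertical below 0.8 rad), for 0.1 s.
2. the tip, still pressed on the weld, passes the middle of the plate (distance between probe_tip and face below 0.01 m and contact force between probe and face above 0.5 N and angle between the z axis of probe and the z axis of face, either way round below 0.15 rad and angle between probe's own z axis and vertical below 0.8 rad), for 0.05 s.
3. the tip, still pressed on the weld, comes within 25 mm of the ring's centre (distance between probe_tip and ring_mark below 0.025 m and contact force between probe and face above 0.5 N and angle between the z axis of probe and the z axis of face, either way round below 0.15 rad and angle between probe's own z axis and vertical below 0.8 rad), for 0.05 s.
At the end, for the whole second after the job is handed in: the probe is held in the fingers, still and square to the plate within 8.5 degrees, its tip in the middle of the ring (within 8 mm of its centre), pressed in 3 to 9 mm, with 1.5 to 8 N on the plate; the bystanders are within 20 mm of where they stood (distance between probe_tip and ring_mark below 0.008 m and angle between the z axis of probe and the z axis of face, either way round below 0.15 rad and angle between probe's own z axis and vertical below 0.8 rad and contact force between probe and face between 1.5 and 8 N and value of joint plunger between 0.003 and 0.009 m and linear speed of probe below 0.02 m/s and contact force between probe and the fingers above 2 N and contact force between probe and stand below 0.1 N and distance of each of compound_tin, small_wheel, dressing_block from where it was at the start of the episode below 0.02 m); the arm keeps its last pose, push and grip.
It fails at once if the spring tip pressed fully in, or the plate pressed with more than 15 N (contact force between probe and face above 15 N or value of joint plunger above 0.0118 m).
It fails at once if the pressed probe moved faster than 8 cm/s (contact force between probe and face above 1 N and linear speed of probe above 0.08 m/s).
It fails at once if the probe touched the plate more than 12 mm beside the weld's centre line (contact force between probe and face above 0.5 N and (x of probe_tip in the frame of face above 0.012 m or x of probe_tip in the frame of face below -0.012 m)).
It fails at once if the tip lifted off the weld between the marks (3 to 15 mm above it) (z of probe_tip in the frame of face between 0.003 and 0.015 m and x of probe_tip in the frame of face between -0.008 and 0.008 m and y of probe_tip in the frame of face between -0.03 and 0.03 m).
It fails at once if the tin, the small wheel or the dressing block moved by more than 20 mm (distance of any of compound_tin, small_wheel, dressing_block from where it was at the start of the episode above 0.02 m).
It also fails if it takes over 51 s, if anything falls off the work surface, if the arm or the gripper's body presses on something with over 40 N, if the wrist force passes 120 N, or if a joint passes its speed limit or range.

## Working session

There is one attempt and no reset: what is moved stays moved. The work goes in short steps, Python scripts to look and compute and a tool call to move; the robot and the scene stay as the last step left them, time stands still between calls to the robot, and variables do not carry over. Pictures are saved under pics/ and viewed, at most 10 in all, crops included, and the job is handed in when it is done.

Besides the shell and the picture viewer there is one more tool, called after ">>>" as name(argument=value, ...), one argument or row to a line, values as JSON. carry_out: Moves the arm, as the interface text tells. Its arguments: {"type":"object","properties":{"deltas":{"type":"array"}},"required":["deltas"]}

```bash
mkdir -p pics
python3 - <<'E'
from cell import ctrl
import cv2
for n in("top","scene"):
    cv2.imwrite(f"pics/{n}0.png",ctrl.get_image(n)[:,:,::-1])
    c=ctrl.calibration(n);print(n,c)
print(ctrl.grip_depth);print(ctrl.read_state())
E
```

```text
top {'mtx': array([[377.64550182,   0.        , 318.29634368],
       [  0.        , 377.64550182, 192.22817732],
       [  0.        ,   0.        ,   1.        ]]), 'R': array([[ 0.02630402, -0.9995999 ,  0.01039911],
       [-0.99394591, -0.0272625 , -0.10643444],
       [ 0.10667536, -0.0075365 , -0.99426534]]), 't': array([ 24.98947341, 590.40089191, 829.37192078])}
scene {'mtx': array([[427.19386226,   0.        , 324.32334695],
       [  0.        , 427.19386226, 190.93033076],
       [  0.        ,   0.        ,   1.        ]]), 'R': array([[ 0.47717302,  0.87880412, -0.00303852],
       [ 0.58904842, -0.32240354, -0.74099792],
       [-0.65217165,  0.35179438, -0.67150045]]), 't': array([-328.41824101, -294.3518568 , 1603.94932313])}
18.700000000000003
{'clock': 0.1, 'qpos': array([-1.21080398,  0.62925385,  0.03842635,  1.5182238 , -0.02698059,
        0.99630435, -0.01999301]), 'qd': array([ 9.05640176e-05, -2.29527721e-03, -7.38361621e-04, -1.09992242e-03,
       -2.56618822e-04, -6.52530118e-05,  1.27815520e-03]), 'tau': array([ 2.99169245e-03, -5.64545381e+01,  1.23060822e+00, -1.93975246e+01,
        1.12782480e-02,  5.50569501e-03, -2.84214593e-05]), 'eef_pos': array([268.20226138, 591.4430519 , 200.89474718]), 'tool_rot': array([-3.13992087e+00,  2.12969736e-05,  2.71583377e+00]), 'force': array([-0.29668109, -0.23206186,  0.11906916]), 'torque': array([-0.00435657,  0.0094026 , -0.02626976]), 'gripper_force': 0.0, 'width': 85.21084149680036}
```

View pics/top0.png

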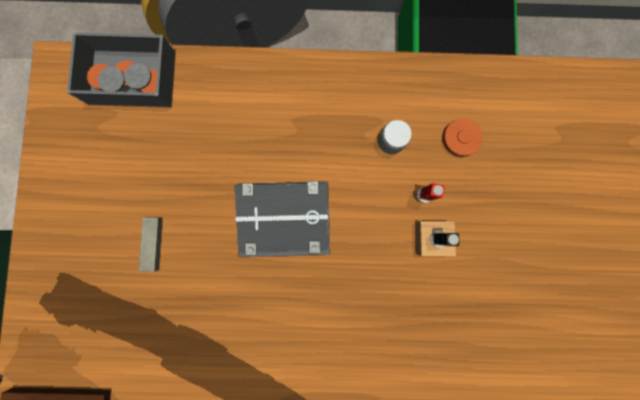

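View pics/scene0.png

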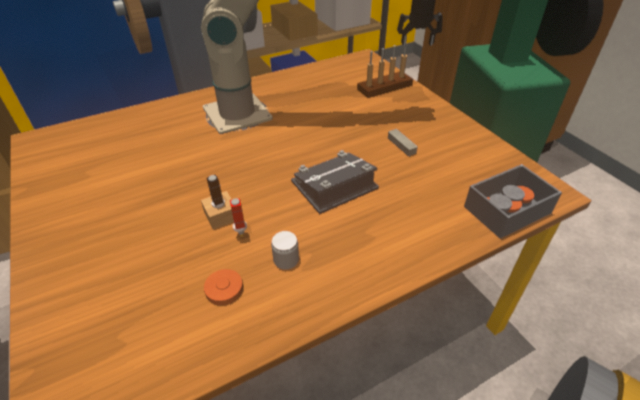

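The top view shows the plate at about (282,219), with the bar at (256,218) and the ring at (312,217). The stand is at (437,238) with the black handle top near (453,240), and the red decoy is at (432,192). The scene view agrees. Next I'll measure these points.

```bash
cat > h.py <<'E'
import numpy as np, cv2
from cell import ctrl
def ray(n,px,z):
    c=ctrl.calibration(n); R=np.array(c["R"]);o=-R.T@c["t"]
    d=R.T@np.linalg.inv(c["mtx"])@np.array([px[0],px[1],1.]); return o+d*(z-o[2])/d[2]
def proj(n,X):
    c=ctrl.calibration(n); p=np.array(c["mtx"])@(np.array(c["R"])@X+c["t"]); return p[:2]/p[2]
def tri(pa,pb):
    A=[];b=[]
    for n,p in(("top",pa),("scene",pb)):
        o=-np.array(ctrl.calibration(n)["R"]).T@ctrl.calibration(n)["t"]; d=ray(n,p,0)-o; d/=np.linalg.norm(d)
        M=np.eye(3)-np.outer(d,d); A.append(M); b.append(M@o)
    x=np.linalg.lstsq(np.vstack(A),np.hstack(b),rcond=None)[0]; return x
def comps(m,off=(0,0),amin=4):
    n,l,s,c=cv2.connectedComponentsWithStats(m.astype(np.uint8))
    return [(s[i].tolist(),(c[i]+off).round(2).tolist()) for i in range(1,n) if s[i,4]>=amin]
E
python3 - <<'E'
from h import *
t=cv2.imread("pics/top0.png"); s=cv2.imread("pics/scene0.png")
f=lambda im,x,y,w,h,k:cv2.resize(im[y:y+h,x:x+w],None,fx=k,fy=k,interpolation=cv2.INTER_CUBIC)
o=np.zeros((600,800,3),np.uint8)
a=f(t,230,175,105,90,4);o[:360,:420]=a
b=f(t,410,175,60,90,4);o[:360,430:670]=b
c=f(s,195,165,60,75,3);o[365:590,:180]=c
d=f(s,285,145,100,70,3);o[365:575,200:500]=d
cv2.imwrite("pics/crop.png",o)
# marks: bright on the plate
x0,y0=238,185;g=t[y0:252,x0:327].min(2).astype(int)
print(g[28:38,10:30]);
m=g>150; print("white",comps(m,(x0,y0)))
hsv=cv2.cvtColor(t,cv2.COLOR_BGR2HSV); print(hsv[222,422],hsv[240,425],hsv[200,460],hsv[240,440],hsv[240,453])
E
```

```text
[[ 88  88  88  88  88  95 134 185 195 153 104  88  88  87  88  88  88  87
   87  87]
 [ 88  87  88  88  89  97 132 180 193 152 105  91  90  90  88  92  89  91
   90  90]
 [104 107 106 106 111 115 138 182 194 156 120 116 114 113 115 117 114 114
  116 116]
 [150 157 157 157 160 163 169 190 201 177 164 167 165 164 168 171 166 166
  169 167]
 [198 205 207 204 206 208 205 206 211 206 208 209 210 210 211 211 210 210
  211 208]
 [217 219 220 218 218 219 219 218 219 218 220 220 219 219 219 219 219 218
  219 215]
 [214 217 217 216 216 217 214 214 218 218 216 217 215 209 209 214 212 207
  207 207]
 [187 189 189 189 189 189 186 192 210 206 191 187 183 172 175 182 177 168
  168 174]
 [130 130 125 126 129 130 137 170 203 187 141 126 124 116 114 119 117 112
  110 114]
 [ 90  89  87  89  92  92 111 160 202 188 123  88  89  87  86  87  86  86
   85  85]]
white [([5, 0, 10, 10, 83], [246.93, 189.49]), ([70, 0, 10, 9, 80], [312.94, 188.85]), ([0, 22, 89, 23, 532], [283.52, 217.46]), ([72, 57, 9, 5, 30], [313.6, 243.33]), ([8, 59, 9, 8, 43], [249.23, 247.21]), ([72, 62, 10, 5, 36], [314.5, 249.19])]
[ 17 130 208] [ 16 128 211] [ 15 174 191] [10 96  8] [ 32  18 189]
```

View pics/crop.png

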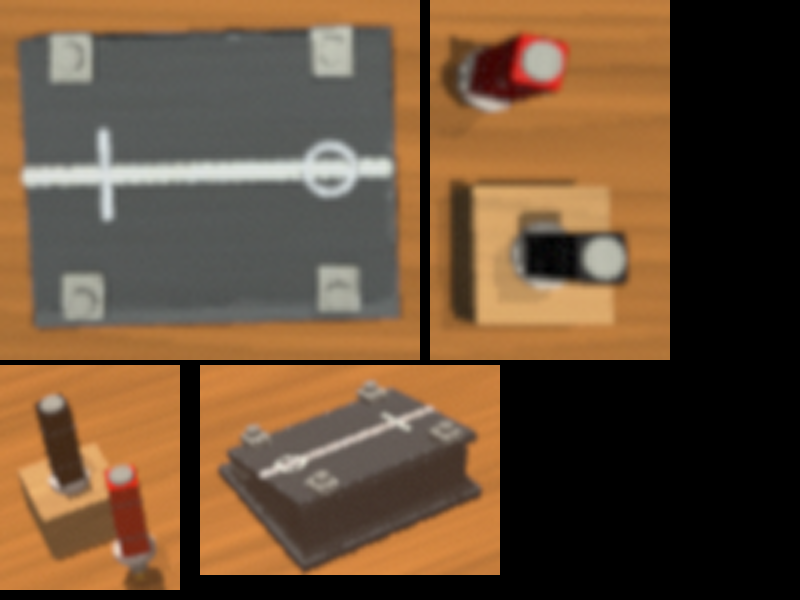

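The crop shows the bar crossing the weld at crop (105,175) and the ring at (330,168). The stand's top square spans (472..613,187..325), and the handle's pale cap is at (604,258). Now I'll refine these numerically.

Run:
```python
from h import *
t=cv2.imread("pics/top0.png").astype(int); s=cv2.imread("pics/scene0.png").astype(int)
g=t.min(2)
# weld centre per column (weighted), plain columns
cols=[c for c in list(range(241,251))+list(range(262,301))+list(range(321,326))]
w=lambda v:np.clip(v-95,0,None)
pts=[(c,(w(g[205:232,c])*np.arange(205,232)).sum()/w(g[205:232,c]).sum()) for c in cols]
k,b=np.polyfit(*zip(*pts),1)
# bar column from rows off the weld
rows=list(range(209,214))+list(range(223,228))
bp=[(r,(w(g[r,248:264])*np.arange(248,264)).sum()/w(g[r,248:264]).sum()) for r in rows]
kb,bb=np.polyfit(*zip(*bp),1)
u=(kb*b+bb)/(1-kb*k); bar=(u,k*u+b)
# ring: white away from weld
m=(g[205:232,300:326]>130); rr,cc=np.nonzero(m); rr=rr+205;cc=cc+300
sel=abs(rr-(k*cc+b))>3.2; P=np.c_[cc,rr][sel].astype(float)
q=np.linalg.lstsq(np.c_[2*P,np.ones(len(P))],(P**2).sum(1),rcond=None)[0]
print("ring fit",q[:2],np.sqrt(q[2]+q[:2]@q[:2]),"weld k b",k,b,"bar",bar)
ring=(q[0],k*q[0]+b)
B=ray("top",bar,58);Rg=ray("top",ring,58);print("B",B,"R",Rg,np.linalg.norm(B-Rg))
e1=ray("top",(238,k*238+b),58);e2=ray("top",(327,k*327+b),58);print("dir",np.degrees(np.arctan2(*(e1-e2)[[1,0]])),np.linalg.norm(e1-e2))
# plate outline (dark grey) in top
hsv=cv2.cvtColor(t.astype(np.uint8),cv2.COLOR_BGR2HSV)
m=np.zeros(g.shape,np.uint8);m[175:265,225:340]=(hsv[175:265,225:340,1]<70)
c=max(cv2.findContours(m,0,2)[0],key=cv2.contourArea);r=cv2.minAreaRect(c);print("plate rect",r,cv2.contourArea(c))
# stand top
m=np.zeros(g.shape,np.uint8);v=hsv[210:265,412:465];m[210:265,412:465]=((v[:,:,2]>198)&(v[:,:,1]<150)&(v[:,:,1]>90))
c=max(cv2.findContours(m,0,2)[0],key=cv2.contourArea);r=cv2.minAreaRect(c)
bx=cv2.boxPoints(r);W=np.array([ray("top",p,50) for p in bx]);print("stand",r,W.round(1).tolist(),"ctr",W.mean(0),[np.linalg.norm(W[i]-W[i-1]) for i in range(4)])
for i in range(4):
    d=W[i]-W[i-1];print(np.degrees(np.arctan2(d[1],d[0])))
# handle cap
cap=[x for x in comps((hsv[230:250,440:465,1]<60)&(hsv[230:250,440:465,2]>120),(440,230))];print("cap top",cap)
hs=cv2.cvtColor(s.astype(np.uint8),cv2.COLOR_BGR2HSV)
cs=[x for x in comps((hs[168:185,203:225,1]<90)&(hs[168:185,203:225,2]>100),(203,168))];print("cap scene",cs)
for z in(140,142):print(ray("top",cap[0][1],z))
if cs:print("tri",tri(cap[0][1],cs[0][1]))
```

```text
ring fit [312.06150377 216.65803684] 5.96553408164865 weld k b -0.025738830308651935 224.75822665351666 bar (np.float64(255.89914603273772), np.float64(218.1716819576511))
B [525.83462629 176.04992476  58.        ] R [532.27943642  53.28650696  58.        ] 122.93247059826837
dir 93.00514401487666 194.79027877549447
plate rect ((281.8893737792969, 218.5169677734375), (73.16622161865234, 92.49209594726562), 88.40885925292969) 6486.5
stand ((438.5, 238.5), (33.0, 33.0), 90.0) [[527.5, -190.6, 50.0], [529.4, -264.1, 50.0], [457.0, -263.2, 50.0], [455.1, -190.4, 50.0]] ctr [ 492.24558977 -227.07202128   50.        ] [np.float64(72.33295775138812), np.float64(73.45137460486725), np.float64(72.42137196576894), np.float64(72.7718824198006)]
-0.17171827010610244
-88.47596596922826
179.29243534955063
91.47272574034993
cap top [([8, 4, 11, 11, 91], [453.19, 239.04]), ([0, 15, 3, 2, 5], [440.8, 245.4])]
cap scene [([5, 7, 9, 6, 42], [211.83, 177.6])]
[ 492.38392729 -226.59347956  140.        ]
[ 492.39814513 -225.86028576  142.        ]
tri [ 492.57924063 -226.2501776   139.62403752]
```

>>> carry_out(
  deltas=[0,0,-8.07,0,0,0,-1,0,0,-8.07,0,0,0,-1,0,0,-8.07,0,0,0,-1,0,0,0,-0.035,-0.049,0,-1,0,0,0,-0.035,-0.049,0,-1,0,0,0,-0.035,-0.049,0,-1,0,0,0,-0.035,-0.049,0,-1,0,0,0,-0.035,-0.049,0,-1,0,0,0,-0.035,-0.049,0,-1,0,0,0,0,-0.06,0,-1,0,0,0,0,-0.06,0,-1,0,0,0,0,-0.06,0,-1],
)

```text
clock: 1.6
eef_pos: [476.6, 115.2, 201.5]
tool_rot: [-3.141, -0.0, 3.138]
force: [0.5, -0.6, 0.0]
width: 85.1
gripper_force: 0.0
```

>>> carry_out(
  deltas=[0,0,0,0,-0.06,0,-1,0,0,0,0,-0.06,0,-1,0,0,0,0,-0.06,0,-1,0,0,0,0,-0.06,0,-1,0,0,0,0,-0.06,0,-1,0,0,0,0,-0.04,0,-1,0,0,0,0,0,0,-1,0,0,0,0,0,0,-1],
)

```text
clock: 2.6
eef_pos: [475.6, -221.7, 201.3]
tool_rot: [3.14, -0.001, 3.139]
force: [0.2, 0.1, -0.5]
width: 85.4
gripper_force: 0.0
```

>>> carry_out(
  deltas=[0,0,0,-0.0168,-0.005,0,-1,0,0,0,0,0,0.04,-1,0,0,0,0,0,0.04,-1,0,0,0,0,0,0.025,-1,0,0,0,0,0,0.015,-1,0,0,0,0,0,0,-1],
)

```text
clock: 3.35
eef_pos: [492.3, -226.4, 81.1]
tool_rot: [3.141, -0.001, 3.14]
force: [0.1, -0.1, 1.4]
width: 85.5
gripper_force: 0.0
```

Run:
```python
from h import *
s=ctrl.get_image("scene");t=ctrl.get_image("top")
f=lambda im,x,y,w,h,k:cv2.resize(im[y:y+h,x:x+w,::-1],None,fx=k,fy=k,interpolation=cv2.INTER_CUBIC)
cv2.imwrite("pics/g1.png",np.hstack([f(s,165,110,100,130,4),f(t,390,180,100,130,4)]))
r=ctrl.read_state();print(r["eef_pos"],r["tool_rot"],r["force"])
```

```text
[ 493.38648026 -227.49214489   82.49122442] [-3.14125834e+00  1.34679724e-03  3.13908670e+00] [0.53658682 0.10930617 0.83704436]
```

View pics/g1.png

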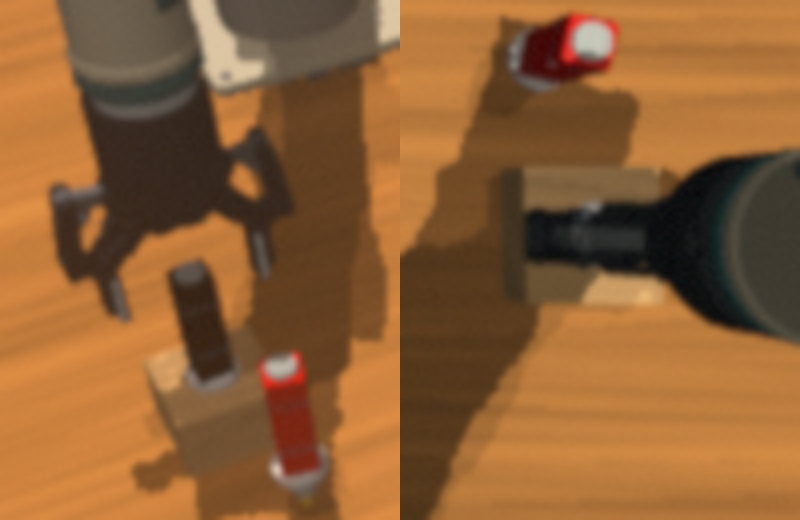

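The scene crop shows the handle top at about (190,265) and the fingertips at (120,315) and (265,270), higher than I expected. I'll check that against projections.

Run:
```python
from h import *
for y,z in((-227-42,94),(-227+42,94),(-227,94),(-227,81),(-227,140),(-227,56),(-227,154)):
    print(y,z,((proj("scene",np.array([492.5,y,z]))-[165,110])*4).round(), ((proj("top",np.array([492.5,y,z]))-[390,180])*4).round())
r=ctrl.read_state();print(r["clock"],r["eef_pos"],r["qpos"])
```

```text
-269 94 [136. 343.] [301. 237.]
-185 94 [258. 303.] [141. 232.]
-227 94 [198. 323.] [221. 234.]
-227 81 [201. 337.] [213. 234.]
-227 140 [185. 270.] [254. 236.]
-227 56 [208. 364.] [197. 233.]
-227 154 [181. 254.] [264. 236.]
3.45 [ 493.38648026 -227.49214489   82.49122442] [ 0.39229212  0.64341745 -0.01782575  1.92654083  0.01946607  0.57042111
  1.92995014]
```

Run:
```python
from h import *
s=ctrl.get_image("scene");t=ctrl.get_image("top")
f=lambda im,x,y,w,h,k:cv2.resize(im[y:y+h,x:x+w,::-1],None,fx=k,fy=k,interpolation=cv2.INTER_CUBIC)
a=f(s,185,130,65,100,6);b=f(t,405,210,65,60,6)
for y in(-177,-277,-227):
  for z,c in((94,(0,255,0)),(81,(255,255,0)),(119,(255,0,255))):
    X=np.array([492.5,y,z])
    cv2.circle(a,tuple(int(v) for v in (proj("scene",X)-[185,130])*6),3,c,-1)
    cv2.circle(b,tuple(int(v) for v in (proj("top",X)-[405,210])*6),3,c,-1)
o=np.zeros((600,790,3),np.uint8);o[:,:390]=a;o[:360,395:785]=b
o=np.clip(o*1.6,0,255).astype(np.uint8)
cv2.imwrite("pics/g2.png",o)
```

```text
(no output)
```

View pics/g2.png

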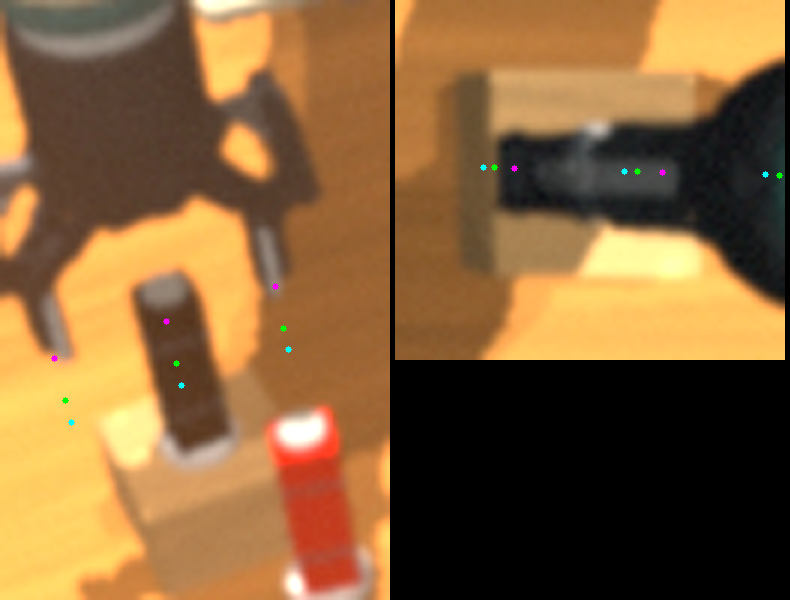

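The fingertips appear at z≈119 rather than 94. Closing on the handle is harmless, so I'll close and look.

>>> carry_out(
  deltas=[0,0,0,0,0,0,1,0,0,0,0,0,0,1,0,0,0,0,0,0,1,0,0,0,0,0,0,1,0,0,0,0,0,0,1,0,0,0,0,0,0,1],
)

```text
clock: 4.3
eef_pos: [492.5, -227.8, 81.9]
tool_rot: [-3.142, -0.0, 3.138]
force: [0.1, 0.3, 4.9]
width: 25.0
gripper_force: 61.8
```

Run:
```python
from h import *
s=ctrl.get_image("scene");t=ctrl.get_image("top")
f=lambda im,x,y,w,h,k:cv2.resize(im[y:y+h,x:x+w,::-1],None,fx=k,fy=k,interpolation=cv2.INTER_CUBIC)
a=f(s,185,130,65,100,6);b=f(t,405,210,65,60,6)
for z,c in((100,(0,255,0)),(81,(255,255,0)),(154,(255,0,255))):
  for y in (-205,-249):
    X=np.array([492.5,y,z])
    cv2.circle(a,tuple(int(v) for v in (proj("scene",X)-[185,130])*6),3,c,-1)
    cv2.circle(b,tuple(int(v) for v in (proj("top",X)-[405,210])*6),3,c,-1)
o=np.zeros((600,790,3),np.uint8);o[:,:390]=a;o[:360,395:785]=b
o=np.clip(o*1.6,0,255).astype(np.uint8)
cv2.imwrite("pics/g3.png",o)
```

```text
(no output)
```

View pics/g3.png

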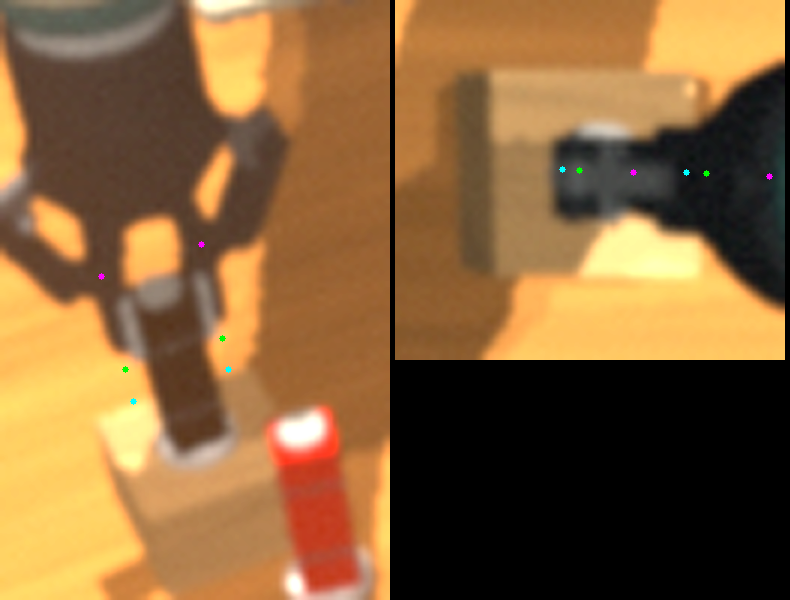

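The pads have closed on the handle's upper part, with the tips visually at z≈108. The regrip lower by 18 mm is safe on either reading, because the tips stay above the collar.

>>> carry_out(
  deltas=[0,0,0,0,0,0,-0.2,0,0,0,0,0,0,-0.2,0,0,0,0,0,0,-0.2,0,0,0,0,0,0.01,-0.2,0,0,0,0,0,0.008,-0.2,0,0,0,0,0,0,1,0,0,0,0,0,0,1,0,0,0,0,0,0,1,0,0,0,0,0,0,1,0,0,0,0,0,0,1],
)

```text
clock: 5.65
eef_pos: [492.6, -227.8, 63.7]
tool_rot: [-3.142, 0.0, 3.138]
force: [-0.0, -0.2, -1.3]
width: 25.2
gripper_force: 60.8
```

Run:
```python
from h import *
s=ctrl.get_image("scene");t=ctrl.get_image("top")
r=ctrl.read_state();print(r["eef_pos"],r["force"],r["tool_rot"])
f=lambda im,x,y,w,h,k:cv2.resize(im[y:y+h,x:x+w,::-1],None,fx=k,fy=k,interpolation=cv2.INTER_CUBIC)
a=f(s,185,130,65,100,6)
cv2.imwrite("pics/g4.png",np.clip(a*1.6,0,255))
```

```text
[ 492.59496161 -227.76464064   63.74611073] [ 0.80618839  0.32793536 -2.788346  ] [-3.14158361e+00  9.87365330e-05  3.13828411e+00][ WARN:0@3.021] global loadsave.cpp:1063 imwrite_ Unsupported depth image for selected encoder is fallbacked to CV_8U.
```

View pics/g4.png

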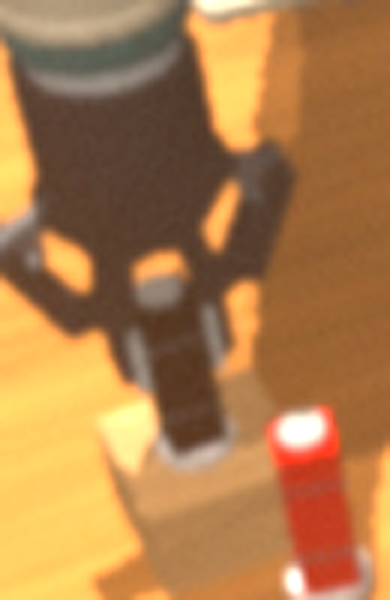

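The grip is now well down the handle, with the pads from about (150,330) to (145,385). Next is the lift, plus planning the hover over the bar.

```bash
cat >> h.py <<'E'
from scipy.spatial.transform import Rotation as Ro
L=49.8; yaw=np.radians(3); til=np.radians(15)
n=np.array([-np.sin(til)*np.cos(yaw),-np.sin(til)*np.sin(yaw),np.cos(til)])
fy=np.array([-np.sin(yaw),np.cos(yaw),0]); fx=np.cross(fy,n)
Rt=np.c_[np.cross(fy,-n),fy,-n]
B=np.array([525.8,176.0,58]);RG=np.array([532.3,53.3,58])
def pose(k=5):
    # several readings are only possible across control periods; use the latest
    s=ctrl.read_state(); return s["eef_pos"],Ro.from_euler("xyz",s["tool_rot"]).as_matrix(),s
def tipinfo(ref=B):
    p,R,s=pose(); tip=p+L*R[:,2]; d=tip-ref
    print("tip",tip.round(1),"rel face x,y,n",[round(float(d@a),1) for a in(fx,fy,n)],"ang",np.degrees(np.arccos(-R[:,2]@n)).round(2),"Fn",round(float(s["force"]@n),2),"F",s["force"].round(2),"w",s["width"])
    return p,R
def goto(tip,Rg=Rt):
    p,R,s=pose(); T=tip-L*Rg[:,2]
    print("rot deg (tool)",np.degrees(Ro.from_matrix(R.T@Rg).as_rotvec()).round(2),"shift in cur tool",(R.T@(T-p)).round(1),"in target tool",(Rg.T@(T-p)).round(1))
E
python3 -c "
from h import *
tipinfo();goto(B+40*n)
print(ray('top',(396,134),75),ray('top',(463,137),26))"
```

```text
tip [ 492.6 -227.8   13.9] rel face x,y,n [-63.8, -401.5, -28.5] ang 14.99 Fn -2.91 F [ 0.81  0.33 -2.79] w 25.72781740296992
rot deg (tool) [ -0.42 -14.99  -3.17] shift in cur tool [ -8.7 402.6 -81. ] in target tool [-51.  401.5 -70.2]
[ 718.56868184 -126.65522835   75.        ] [ 729.28111523 -294.22173035   26.        ]
```

>>> carry_out(
  deltas=[0,0,0,0,0,-0.01,1,0,0,0,0,0,-0.025,1,0,0,0,0,0,-0.035,1,0,0,0,0,0,-0.03,1,0,0,0,0,0,0,1],
)

```text
clock: 6.38
eef_pos: [494.5, -228.6, 166.4]
tool_rot: [-3.139, 0.006, 3.138]
force: [-0.5, -0.0, -2.6]
width: 25.4
gripper_force: 61.0
```

```bash
python3 -c "
from h import *
tipinfo();goto(B+40*n)"
```

```text
tip [ 494.7 -228.7  116.6] rel face x,y,n [-35.3, -402.5, 70.2] ang 14.69 Fn -2.37 F [-0.48 -0.01 -2.58] w 25.386226477488375
rot deg (tool) [ -0.56 -14.68  -3.16] shift in cur tool [ -6.7 403.4  20.8] in target tool [-22.6 402.4  28.5]
```

>>> carry_out(
  deltas=[-0.28,-7.35,-1.58,0,0,0,1,-0.28,-7.35,-1.58,0,0,0,1,0,0,0,-0.0028,0.0503,0.001,1,0,0,0,-0.0028,0.0503,0.001,1,0,0,0,-0.0028,0.0503,0.001,1,0,0,0,-0.0028,0.0503,0.001,1,0,0,0,-0.0028,0.0503,0.001,1,0,0,0,-0.0028,0.0503,0.001,1,0,0,0,-0.0028,0.0503,0.001,1,0,0,0,-0.0028,0.0503,0.001,1,0,0,0,0,0,0,1,0,0,0,0,0,0,1],
)

```text
clock: 7.88
eef_pos: [494.0, 174.8, 161.8]
tool_rot: [3.14, 0.254, -3.089]
force: [0.2, -1.0, -1.8]
width: 25.2
gripper_force: 60.9
```

Run:
```python
from h import *
p,R=tipinfo();goto(B+20*n)
s=ctrl.get_image("scene");t=ctrl.get_image("top")
f=lambda im,x,y,w,h,k:cv2.resize(im[y:y+h,x:x+w,::-1],None,fx=k,fy=k,interpolation=cv2.INTER_CUBIC)
a=f(s,300,90,100,120,4);b=f(t,225,160,95,110,4)
for im,nm,o in((a,"scene",(300,90)),(b,"top",(225,160))):
  for d,c in((0,(0,255,0)),(36,(255,255,0)),(36+90,(255,0,255))):
    cv2.circle(im,tuple(int(v) for v in (proj(nm,p+(L-d)*R[:,2])-o)*4),3,c,-1)
  cv2.circle(im,tuple(int(v) for v in (proj(nm,B)-o)*4),2,(0,0,255),-1)
o=np.zeros((480,790,3),np.uint8);o[:,:400]=a;o[:440,405:785]=b
cv2.imwrite("pics/g5.png",np.clip(o*1.5,0,255).astype(np.uint8))
```

```text
tip [506.5 175.5 113.6] rel face x,y,n [-4.3, 0.5, 58.7] ang 0.43 Fn -1.77 F [ 0.23 -0.96 -1.79] w 25.151605416391742
rot deg (tool) [ 0.08 -0.42  0.02] shift in cur tool [-4.2 -0.5 38.7] in target tool [-3.9 -0.4 38.7]
```

View pics/g5.png

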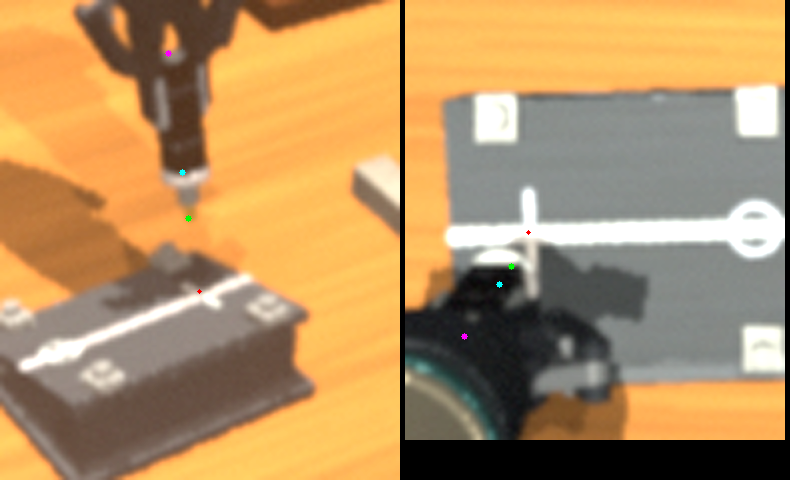

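The projected tip (188,218) and collar coincide with the picture, so the tip model holds. The red dot sits on the bar. Descending now.

>>> carry_out(
  deltas=[0.08,-0.42,0,-0.002,-0.0004,0.01,1,0,0,0,-0.002,0,0.012,1,0,0,0,0,0,0.012,1,0,0,0,0,0,0.008,1,0,0,0,0,0,0.005,1,0,0,0,0,0,0,1,0,0,0,0,0,0,1],
)

```text
clock: 8.85
eef_pos: [512.2, 176.4, 120.4]
tool_rot: [3.141, 0.262, -3.09]
force: [0.2, -0.3, -1.3]
width: 25.3
gripper_force: 60.9
```

```bash
python3 -c "
from h import *
tipinfo();goto(B)"
```

```text
tip [525.  177.2  72.3] rel face x,y,n [3.0, 1.2, 14.0] ang 0.04 Fn -1.3 F [ 0.16 -0.3  -1.31] w 25.33830812645225
rot deg (tool) [ 0.04  0.01 -0.03] shift in cur tool [ 3.  -1.2 14. ] in target tool [ 3.  -1.2 14. ]
```

>>> carry_out(
  deltas=[0,0,0,0.0012,-0.0005,0.004,1,0,0,0,0,0,0.004,1,0,0,0,0,0,0.002,1,0,0,0,0,0,0,1],
)

```text
clock: 9.35
eef_pos: [514.7, 176.6, 112.9]
tool_rot: [-3.141, 0.257, -3.089]
force: [-0.3, 0.3, -1.7]
width: 25.3
gripper_force: 60.9
```

```bash
python3 -c "
from h import *
tipinfo()"
```

```text
tip [527.3 177.2  64.8] rel face x,y,n [3.2, 1.1, 6.1] ang 0.3 Fn -1.6 F [-0.28  0.28 -1.73] w 25.325517493762845
```

>>> carry_out(
  deltas=[0,0,0,0,0,0.0015,1,0,0,0,0,0,0,1],
)

```text
clock: 9.6
eef_pos: [515.0, 176.6, 111.5]
tool_rot: [-3.141, 0.257, -3.09]
force: [-0.7, -0.3, -1.9]
width: 25.7
gripper_force: 60.9
```

```bash
python3 -c "
from h import *
tipinfo()"
```

```text
tip [527.6 177.2  63.3] rel face x,y,n [3.2, 1.1, 4.7] ang 0.31 Fn -1.62 F [-0.66 -0.28 -1.86] w 25.707211854852304
```

>>> carry_out(
  deltas=[0,0,0,0.0015,0,0,1,0,0,0,0.0015,0,0,1,0,0,0,0,0,0.0015,1,0,0,0,0,0,0.0015,1,0,0,0,0,0,0,1],
)

```text
clock: 10.22
eef_pos: [512.8, 176.4, 107.6]
tool_rot: [-3.14, 0.256, -3.09]
force: [0.8, -0.6, -2.3]
width: 25.4
gripper_force: 60.9
```

```bash
python3 -c "
from h import *
tipinfo()"
```

```text
tip [525.4 177.   59.5] rel face x,y,n [0.1, 1.0, 1.5] ang 0.33 Fn -2.38 F [ 0.81 -0.61 -2.25] w 25.385719721584326
```

>>> carry_out(
  deltas=[0,0,0,0,0,0.0015,1,0,0,0,0,0,0.0015,1,0,0,0,0,0,0,1],
)

```text
clock: 10.6
eef_pos: [513.6, 176.5, 104.9]
tool_rot: [-3.141, 0.257, -3.09]
force: [-0.5, -0.1, -0.9]
width: 25.5
gripper_force: 61.1
```

```bash
python3 -c "
from h import *
tipinfo()"
```

```text
tip [526.3 177.1  56.7] rel face x,y,n [0.2, 1.1, -1.4] ang 0.31 Fn -0.71 F [-0.52 -0.13 -0.87] w 25.480113262600053
```

>>> carry_out(
  deltas=[0,0,0,0,0,0.0015,1,0,0,0,0,0,0.0015,1,0,0,0,0,0,0,1],
)

```text
clock: 10.98
eef_pos: [514.4, 176.6, 102.0]
tool_rot: [-3.141, 0.257, -3.09]
force: [0.0, 0.2, 0.9]
width: 25.4
gripper_force: 61.2
```

```bash
python3 -c "
from h import *
tipinfo()"
```

```text
tip [527.  177.2  53.8] rel face x,y,n [0.1, 1.1, -4.4] ang 0.31 Fn 0.81 F [0.04 0.19 0.85] w 25.40677536890984
```

>>> carry_out(
  deltas=[0,0,0,0,0,0.001,1,0,0,0,0,0,0.001,1,0,0,0,0,0,0,1],
)

```text
clock: 11.35
eef_pos: [514.9, 176.6, 100.0]
tool_rot: [-3.14, 0.257, -3.09]
force: [-0.9, 0.6, 2.2]
width: 25.6
gripper_force: 61.3
```

```bash
python3 -c "
from h import *
tipinfo()"
```

```text
tip [527.5 177.2  51.9] rel face x,y,n [0.1, 1.1, -6.4] ang 0.31 Fn 2.32 F [-0.9   0.59  2.17] w 25.605718612031207
```

The tip is pressed about 6 mm (roughly 4 N). Starting the trace at 2 cm/s.

>>> carry_out(
  deltas=[0,0,0,0,-0.0015,0,1,0,0,0,0,-0.0025,0,1,0,0,0,0,-0.0025,0,1,0,0,0,0,-0.0025,0,1,0,0,0,0,-0.0025,0,1,0,0,0,0,-0.0025,0,1,0,0,0,0,-0.0025,0,1,0,0,0,0,-0.0025,0,1],
)

```text
clock: 12.35
eef_pos: [515.7, 157.4, 100.0]
tool_rot: [-3.14, 0.256, -3.09]
force: [-1.2, 2.9, 1.4]
width: 25.1
gripper_force: 61.3
```

```bash
python3 -c "
from h import *
tipinfo()"
```

```text
tip [528.3 158.   51.8] rel face x,y,n [-0.1, -18.1, -6.4] ang 0.32 Fn 1.62 F [-1.24  2.92  1.38] w 25.092221378970144
```

>>> carry_out(
  deltas=[0,0,0,0,-0.0025,0,1,0,0,0,0,-0.0025,0,1,0,0,0,0,-0.0025,0,1,0,0,0,0,-0.0025,0,1,0,0,0,0,-0.0025,0,1,0,0,0,0,-0.0025,0,1,0,0,0,0,-0.0025,0,1,0,0,0,0,-0.0025,0,1,0,0,0,0,-0.0025,0,1,0,0,0,0,-0.0025,0,1,0,0,0,0,-0.0025,0,1,0,0,0,0,-0.0025,0,1],
)

```text
clock: 13.85
eef_pos: [517.3, 127.4, 100.1]
tool_rot: [-3.14, 0.256, -3.09]
force: [-1.5, 2.4, 1.0]
width: 25.7
gripper_force: 61.3
```

```bash
python3 -c "
from h import *
tipinfo()"
```

```text
tip [529.9 128.   51.9] rel face x,y,n [-0.0, -48.1, -6.3] ang 0.32 Fn 1.28 F [-1.5   2.42  0.96] w 25.654107499927782
```

>>> carry_out(
  deltas=[0,0,0,0,-0.0025,0.0003,1,0,0,0,0,-0.0025,0,1,0,0,0,0,-0.0025,0,1,0,0,0,0,-0.0025,0,1,0,0,0,0,-0.0025,0,1,0,0,0,0,-0.0025,0,1,0,0,0,0,-0.0025,0,1,0,0,0,0,-0.0025,0,1,0,0,0,0,-0.0025,0,1,0,0,0,0,-0.0025,0,1,0,0,0,0,-0.0025,0,1,0,0,0,0,-0.0025,0,1],
)

```text
clock: 15.35
eef_pos: [518.9, 97.5, 99.8]
tool_rot: [-3.14, 0.256, -3.09]
force: [-1.3, 2.2, 2.3]
width: 25.5
gripper_force: 61.3
```

Run:
```python
from h import *
p,R=tipinfo();tipinfo(RG)
s=ctrl.get_image("scene");t=ctrl.get_image("top")
f=lambda im,x,y,w,h,k:cv2.resize(im[y:y+h,x:x+w,::-1],None,fx=k,fy=k,interpolation=cv2.INTER_CUBIC)
a=f(s,285,90,100,120,4);b=f(t,235,160,95,110,4)
tip=p+(L-6.3)*R[:,2]
for im,nm,o in((a,"scene",(285,90)),(b,"top",(235,160))):
  for X,c in((tip,(0,255,0)),(RG,(0,0,255))): cv2.circle(im,tuple(int(v) for v in (proj(nm,X)-o)*4),2,c,-1)
o=np.zeros((480,790,3),np.uint8);o[:,:400]=a;o[:440,405:785]=b
cv2.imwrite("pics/g6.png",np.clip(o*1.5,0,255).astype(np.uint8))
```

```text
tip [531.6  98.1  51.7] rel face x,y,n [-0.0, -78.1, -6.6] ang 0.32 Fn 2.52 F [-1.31  2.25  2.29] w 25.53429800702581
tip [531.6  98.1  51.7] rel face x,y,n [-0.1, 44.8, -6.5] ang 0.32 Fn 2.52 F [-1.31  2.25  2.29] w 25.53429800702581
```

View pics/g6.png

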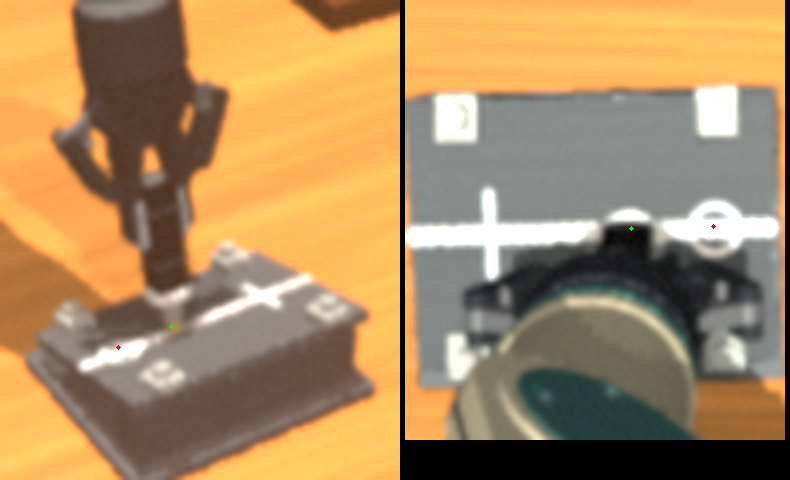

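The tip (178,325 in the scene crop) is on the weld and past the middle. The ring is about 45 mm further on.

>>> carry_out(
  deltas=[0,0,0,0,-0.0025,0,1,0,0,0,0,-0.0025,0,1,0,0,0,0,-0.0025,0,1,0,0,0,0,-0.0025,0,1,0,0,0,0,-0.0025,0,1,0,0,0,0,-0.0025,0,1,0,0,0,0,-0.0025,0,1,0,0,0,0,-0.0025,0,1,0,0,0,0,-0.0025,0,1,0,0,0,0,-0.0025,0,1,0,0,0,0,-0.0025,0,1,0,0,0,0,-0.0025,0,1],
)

```text
clock: 16.95
eef_pos: [520.5, 67.5, 99.8]
tool_rot: [-3.14, 0.256, -3.09]
force: [-1.3, 2.1, 2.1]
width: 25.4
gripper_force: 61.3
```

>>> carry_out(
  deltas=[0,0,0,0,-0.0025,0,1,0,0,0,0,-0.0025,0,1,0,0,0,0,-0.0025,0,1,0,0,0,0,-0.0025,0,1,0,0,0,0,-0.0025,0,1,0,0,0,0,-0.0015,0,1,0,0,0,0,0,0,1,0,0,0,0,0,0,1],
)

```text
clock: 17.95
eef_pos: [521.2, 52.9, 99.8]
tool_rot: [-3.139, 0.256, -3.09]
force: [-0.8, -0.1, 3.0]
width: 25.8
gripper_force: 61.5
```

Run:
```python
from h import *
p,R=tipinfo(RG)
s=ctrl.get_image("scene");t=ctrl.get_image("top");tipinfo(RG)
f=lambda im,x,y,w,h,k:cv2.resize(im[y:y+h,x:x+w,::-1],None,fx=k,fy=k,interpolation=cv2.INTER_CUBIC)
a=f(s,285,130,65,70,6);b=f(t,265,180,65,70,6)
tip=p+(L-6.3)*R[:,2]
for im,nm,o in((a,"scene",(285,130)),(b,"top",(265,180))):
  for X,c in((tip,(0,255,0)),(RG,(0,0,255))): cv2.circle(im,tuple(int(v) for v in (proj(nm,X)-o)*6),2,c,-1)
cv2.imwrite("pics/g7.png",np.clip(np.hstack([a,b])*1.5,0,255).astype(np.uint8))
```

```text
tip [533.8  53.4  51.7] rel face x,y,n [-0.2, 0.0, -6.5] ang 0.36 Fn 3.14 F [-0.83 -0.05  3.03] w 25.792705213416873
tip [533.8  53.5  51.7] rel face x,y,n [-0.2, 0.1, -6.5] ang 0.36 Fn 1.7 F [-0.26 -0.32  1.68] w 25.52154608179883
```

View pics/g7.png

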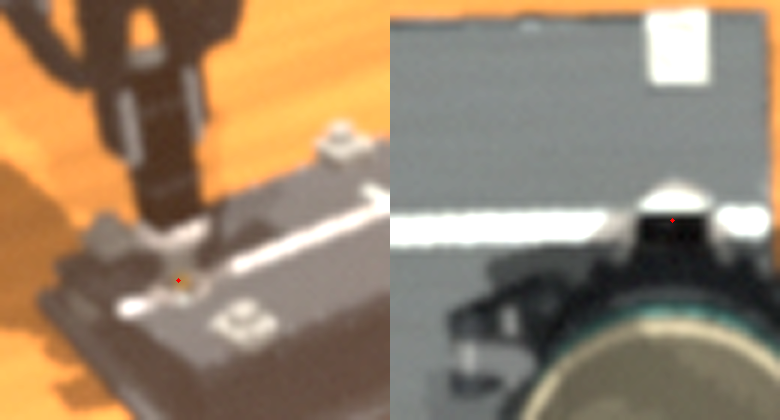

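The brass tip, at (182,284) in the scene crop, stands in the middle of the ring, pressed about 6 mm with roughly 4 N. Handing in.

```bash
python3 -c "
from cell import ctrl
print(ctrl.finish_job())"
```

```text
the job is handed in; nothing more can be done
None
```

I traced the probe along the weld from the chalk bar to the ring and handed the job in at about 18 s; it ended gripped, its tip in the ring and, by my estimate, pressed in about 6 mm at about 4 N (no verdict came back).

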